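# Load the bench label unwinder and hold its tension slide open for lacing

### The arm

A 7-joint arm with a two-finger parallel gripper is mounted at the origin on the work surface; the furniture and walls round the work are solid. World frame = base frame: x ahead of the robot, y to its left, z up, the work surface at z = 0. Lengths are in m, angles in degrees, forces in N, time in s.
With the tool pointing down it reaches from about 0.425 to 0.875 m from the base axis. Payload 9.9 kg.
Tool frame: the origin (TCP) lies at the centre of the arm's flange, where the gripper is bolted on; the fingertips stand 173 mm ahead of it and the grasp point (between the pads) lies 155 mm ahead of it; z points along the fingers, y is the line along which they close (so a half turn about z gives the same grasp; the last joint's range is limited). The gripper opens to 85 mm and grips with 20 to 120 N. Pads are 22 mm wide; open, the fingers measure 114 mm over their backs; the gripper's body (76 mm by 85 mm) begins 54 mm behind the grasp point. The pads swing forward as they close: fully open they stand 13 mm farther back than shut.
Start: joints at [-71.895, 32.985, 1.427, 82.34, -0.859, 64.687, -3.237], TCP at [0.263, 0.622, 0.405] pointing down, gripper open.
Joint ranges: [-157.87, 157.87], [-19.46, 123.44], [-87.15, 90], [11.01, 140.99], [-62.26, 242.26], [9.8, 113.94], [-161.44, 161.44]. Speed limits (degrees/s): [127.2, 127.2, 172.46, 172.46, 180, 180, 180].

### API

Orientations are given as a 3x3 rotation matrix whose columns are the frame's x, y, z axes.
In Python, from workcell import get_obs, read_camera, sign_off gives the robot as it stands. The module is installed in compiled form; this text tells all that it offers.
- The arm moves only by the tool shift_gripper, called after "Request:" in YAML: its name, and indented under it one key for each argument. Schema: {"type":"object","properties":{"deltas":{"type":"array","items":{"type":"array","prefixItems":[{"type":"array","items":{"type":"number"},"minItems":3,"maxItems":3},{"type":"array","items":{"type":"number"},"minItems":3,"maxItems":3},{"type":"number"}],"minItems":3,"maxItems":3},"minItems":1,"maxItems":12},"squeeze":{"type":"number"},"only":{"type":"string"},"quiet":{"type":"boolean"},"lines":{"type":"string"}},"required":["deltas"],"additionalProperties":false}. deltas is a list of rows, 1 to 12 of them, each written [[dx, dy, dz], [rx, ry, rz], opening]: dx, dy, dz in m, then a rotation vector rx, ry, rz in degrees, then the finger opening in m; each row shifts and turns the commanded pose from where the row before left it, along the tool's axes as they then stand; what a row does not reach is not made up. A row lasts 1/10 s, in which the tool goes at most 0.05 m and 8.59 degrees, less where a joint would pass 70% of its speed; a pose out of reach is approached as far as the arm can. The fingers move at their own pace and stop on an object; squeeze is the grip in N (left out, the last holds). Time passes only in rows, so rows that do not move let the fingers close. The tool returns the time, the measured TCP pose, the force, the opening and the grip force at its end. only (a regular expression) keeps the lines of the reply that match it, lines (a string "A,B") keeps lines A to B, and quiet returns only ok. Input that does not fit is refused with a message, and nothing moves.
- get_obs(): the state, without advancing time (a new reading comes with each control period).
- read_camera(name): name is "scene" or "side" or "wrist"; returns a dict with "img" (480x640x3 uint8, red, green, blue), "fx", "fy", "cx", "cy" (pixels), "origin" and "orientation" of the camera in the world; the wrist camera has in their place "T_tool_cam" (4x4, takes a point from camera to tool coordinates, whose origin is the TCP and whose axes are the flange's). Camera axes: x right, y down, z forward; pixel columns grow to the right and rows downward; lengths in m; the calibration is good to about 2 mm. A picture is of the moment at which its call begins: read the wrist's pose just before it. There is no depth.
- sign_off(): hands the job in; it is judged then, once.
The state is a dict: "time_s": time; "joint_pos": joint angles; "qvel": joint speeds; "joint_efforts": joint torques, N m; "tcp_pos": TCP position; "eef_rot": TCP orientation; "contact_force": force on the tool from outside, world axes, zero at the start; "torque": the same for the moment, N m; "width": finger opening in m; "finger_force": force on a finger pad.
Only numpy, scipy, OpenCV 4.12 (cv2) and the standard library are available. Lean on these libraries where they do the work, as an engineer would, in place of code of your own. Each camera call takes 0.05 s, during which the arm holds its last target. There are 200 camera calls.

### The job

Load the label unwinder without disturbing the other things on the table: thread the small label roll down over its upright spindle until it sits flat on the platter, then thread the flanged keeper, flange down, over the same spindle until it sits flat on the roll. Then pull the spring-loaded tension slide towards the front of the unwinder until its pointer is in line with the blade of the index clip, and keep holding it there so that I can lace the label strip: finish while holding it, do not let go.

Things in the scene. Friction and masses are not known exactly. Their poses are not given: they have to be found in the camera images.
- unwinder: Bench label unwinder, fixed to the table: dark steel base plate 310 x 116 mm (x, y), top 16 mm up. Origin on the table under its centre; x points to its back, z up. Back: grey spring housing (x +35 to +153 mm, top 38 mm up) with platter and spindle at x +95, y 0. Front: grey block at x -136 mm with two guide rollers (y -38, +38 mm, tops 72 mm up). Index rail along its right edge, y -55 mm.
- spindle_foot (a point): Centre of the platter's top face at the foot of the spindle, 42.5 mm above the table. Platter 64 mm across. Spindle 16 mm thick, 66 mm tall above the platter, its top 10 mm tapered to 7 mm.
- spindle_tip (a point): Centre of the tapered tip of the spindle, 108.5 mm above the table.
- label_roll: Small yellow roll of labels lying flat, 50 mm across, 30 mm high, with a round bore of 20 mm through its card core (the larger white roll, 70 mm across, is a spare and stays where it is). 60 g. Origin at the centre of its underside, z up along the bore.
- keeper: Grey plastic keeper that holds the roll down: a flange 56 mm across and 4 mm thick at the bottom, a ribbed hub 35 mm across, 26 mm high in all (flange included), with a bore of 19 mm through it. It stands flange down. 50 g. Origin at the centre of the flange's underside, z up along the bore.
- tension_slide: Black carriage of the tension slide, 70 x 82 mm (x, y), top 34.5 mm up, on two rods. Origin on the table under its centre, axes as the unwinder's. Moves along the unwinder's x only, up to 75 mm to the front (-x) from rest; a spring pulls it back with 5 N at rest, 1.1 N more per 10 mm. Carries an upright web roller (19 mm across, top 75 mm up, 25 mm behind centre) and the pull tab in front.
- pull_tab (a point): Middle of the upper edge of the pull tab, 71.5 mm above the table: an upright steel plate 8 mm thick (along the unwinder's x), 34 mm wide (along its y), rising 37 mm above the carriage, 29 mm in front of the carriage's centre. 40 mm is free between it and the web roller behind it.
- slide_pointer (a point): Tip of the small steel pointer on the right side of the carriage, which runs along the index rail; moves with the slide.
- mark (a point): Top of the dark blade of the index clip, a small steel clip (10 mm long) with a round black screw, clamped on the index rail: the mark. Axes as the unwinder's; the pointer is in line with it when both are at the same place along the unwinder's x. At rest the pointer is 35 to 58 mm behind it.
- tape: Bystander: roll of brown packing tape, 93 mm across, 48 mm high; leave alone.
- tag_clip: Bystander: pack of price tags, 45 x 72 x 13 mm; leave alone.
- spare_roll: Bystander: larger white roll of labels, 70 mm across, 40 mm high; leave alone.
- pen: Bystander: marker pen, 135 mm long; leave alone.
- label_scale: Grey label scale, fixed, solid, an obstacle right of the unwinder and behind the roll and keeper: about 290 mm wide (y), 340 mm deep (x), 160 mm high at its front. Origin about its middle on the table.
- sign_stand: Black price display on a pole, fixed, an obstacle at the robot's left: panel 350 mm wide, 210 mm high, its lower edge 260 mm and its upper edge 475 mm above the table. Origin at the foot of the pole.
Not all that is in view belongs to the job. Several things have the shape of the label_roll; the one meant has the colours described above.

How it is judged:
By the outcome, as a careful person would: the job done as asked, in the order asked, and still so for the second after the job is handed in, while the arm keeps its last pose, push and grip.
It also fails if it takes over 72 s, if anything falls off the work surface, if the arm or the gripper's body presses on something with over 40 N, if the wrist force passes 120 N, or if a joint passes its speed limit or range.

## Working session

There is one attempt and no reset: what is moved stays moved. The work goes in short steps, Python scripts to look and compute and a tool call to move; the robot and the scene stay as the last step left them, time stands still between calls to the robot, and variables do not carry over. Pictures are saved under pics/ and viewed, at most 10 in all, crops included, and the job is handed in when it is done.

```bash
mkdir -p pics; cat > h.py <<'E'
import numpy as np, cv2
from workcell import get_obs, read_camera, sign_off
def snap(name):
    o=get_obs(); c=read_camera(name)
    if name=="wrist":
        T=np.eye(4);T[:3,:3]=o["eef_rot"];T[:3,3]=o["tcp_pos"];T=T@np.array(c["T_tool_cam"]);R,p=T[:3,:3],T[:3,3]
    else: R,p=np.array(c["orientation"]),np.array(c["origin"])
    K=np.array([c["fx"],c["fy"],c["cx"],c["cy"]])
    return c["img"][:,:,::-1].copy(),(K,R,p)
def save(name,fn):
    im,C=snap(name); cv2.imwrite(f"pics/{fn}.png",im); np.savez(f"pics/{fn}.npz",K=C[0],R=C[1],p=C[2]); return im,C
def load(fn):
    z=np.load(f"pics/{fn}.npz"); return z["K"],z["R"],z["p"]
def ray(C,u,v):
    K,R,p=C; d=R@np.array([(u-K[2])/K[0],(v-K[3])/K[1],1]); return p,d/np.linalg.norm(d)
def atz(C,u,v,z):
    p,d=ray(C,u,v); return p+d*(z-p[2])/d[2]
def proj(C,X):
    K,R,p=C; q=R.T@(np.array(X)-p); return np.array([K[0]*q[0]/q[2]+K[2],K[1]*q[1]/q[2]+K[3]])
def crop(fn,out,u0,v0,u1,v1):
    im=cv2.imread(f"pics/{fn}.png")[v0:v1,u0:u1]; s=min(800/(u1-u0),600/(v1-v0)); cv2.imwrite(f"pics/{out}.png",cv2.resize(im,None,fx=s,fy=s,interpolation=cv2.INTER_CUBIC)); print("scale",s)
E
python3 - <<'E'
from h import *
for n in("scene","side","wrist"):
    im,C=save(n,n+"0"); print(n,C[0],C[2].round(3),C[1].round(2).tolist())
o=get_obs();print(o)
E
```

```text
scene [554.10053057 554.10053057 319.62514966 236.05664996] [0.871 0.487 1.068] [[-0.83, 0.46, -0.31], [0.55, 0.7, -0.45], [0.0, -0.55, -0.84]]
side [550.29396091 550.29396091 322.0365981  246.46546294] [ 0.574 -0.91   0.824] [[1.0, 0.01, -0.05], [0.05, -0.64, 0.77], [-0.02, -0.77, -0.64]]
wrist [338.47849522 338.47849522 317.940906   242.22822725] [0.194 0.651 0.373] [[0.39, 0.88, 0.27], [0.92, -0.37, -0.12], [-0.0, 0.29, -0.96]]
{'time_s': 0.15, 'joint_pos': array([-71.89492629,  33.01948747,   1.42482005,  82.37540032,
        -0.86023053,  64.68923374,  -3.23616358]), 'qvel': array([ 0.02273423,  0.00752818,  0.05283365, -0.1597506 , -0.00930088,
        0.08320597, -0.04647212]), 'joint_efforts': array([ 4.21725723e-03, -7.66266775e+01,  2.25351624e+00, -2.86182904e+01,
        1.57060625e-02,  9.77581367e-03,  2.54443029e-05]), 'tcp_pos': array([0.26266227, 0.62164751, 0.40406558]), 'eef_rot': array([[-9.21152862e-01,  3.89200727e-01, -4.45255114e-04],
       [ 3.89200977e-01,  9.21152078e-01, -1.20371590e-03],
       [-5.83394294e-05, -1.28210007e-03, -9.99999176e-01]]), 'contact_force': array([ 0.53183684, -0.3821347 ,  0.26329928]), 'torque': array([ 0.03933798, -0.01726184,  0.02711462]), 'finger_force': 0.0, 'width': 0.08529616657389977}
```

View pics/scene0.png

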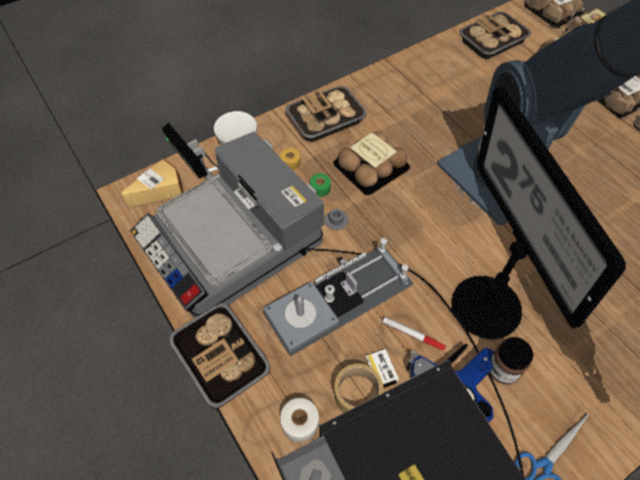

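View pics/side0.png

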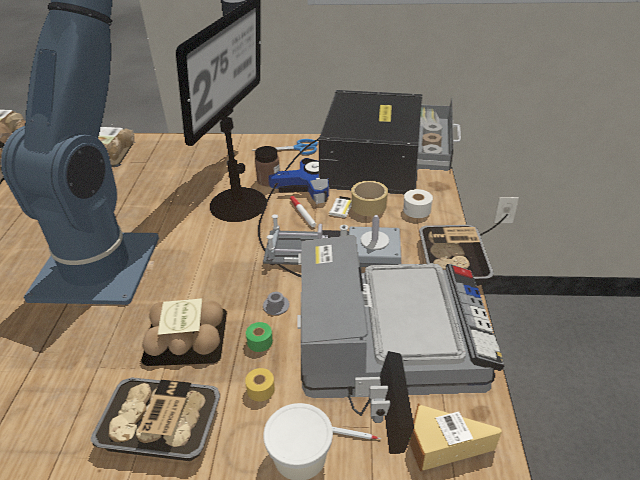

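The side view shows, in pixels:
- The yellow roll is at (259,384), with a green decoy at (259,335) and the white spare at (418,204). In the scene view these are at (290,157), (320,184) and (300,417).
- The keeper is at side (275,302) and scene (336,217).
- The unwinder lies around side (330,243) and scene (340,300).

Things that could be taken for the label roll are yellow, green and white. By the description it is the yellow one. I'll check it in one close composite crop.

```bash
python3 - <<'E'
from h import *
s=cv2.imread("pics/side0.png");c=cv2.imread("pics/scene0.png")
f=lambda im,u,v,w,h,S:cv2.resize(im[v:v+h,u:u+w],None,fx=S,fy=S,interpolation=cv2.INTER_CUBIC)
a=f(s,225,285,66,120,5)  # 330x600
b=f(c,260,235,156,120,3) # 468x360
d=f(c,265,140,94,48,5)[:240,:468]
b2=np.zeros((600,470,3),np.uint8); b2[:360,:468]=b; b2[360:,:d.shape[1]]=d[:, :470]
cv2.imwrite("pics/comp1.png",np.hstack([a,b2]))
E
```

```text
(no output)
```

View pics/comp1.png

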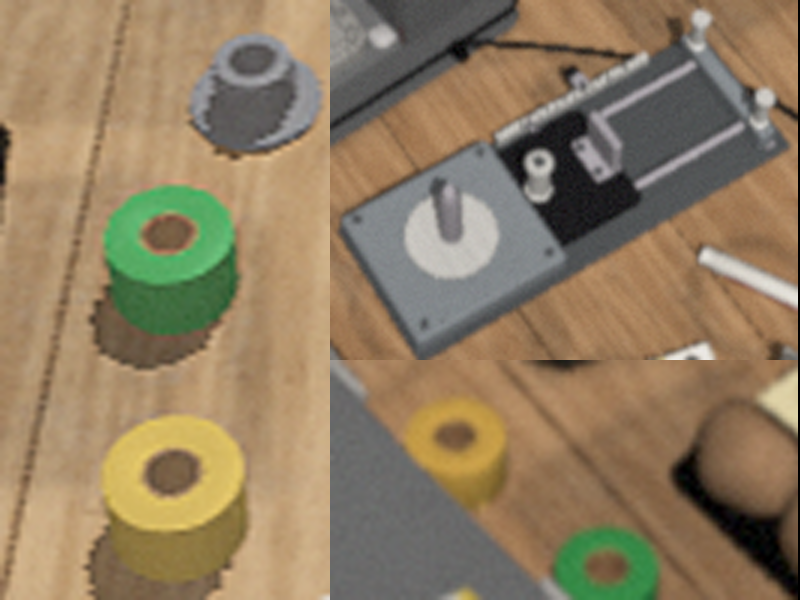

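```bash
python3 - <<'E'
from h import *
S=load("side0");C=load("scene0")
def tri(a,b):
    (p,d),(q,e)=ray(S,*a),ray(C,*b); t=np.linalg.lstsq(np.c_[d,-e],q-p,rcond=None)[0]; A,B=p+d*t[0],q+e*t[1]; return ((A+B)/2).round(4),np.linalg.norm(A-B).round(4)
print("yellow",atz(S,259.6,379.6,.03),atz(C,290.2,155,.03),tri((259.6,379.6),(290.2,155)))
print("keeper",atz(S,275.4,297,.026))
print("green",atz(S,225+169/5,285+233/5,.03))
print("platter",atz(C,300.7,313.3,.0425),"tip",atz(C,296,296.7,.1085))
r1=atz(C,384,240,.072);r2=atz(C,405,266.7,.072);print("rollers",r1,r2,np.linalg.norm(r1-r2))
print("tab",atz(C,352.3,279.3,.0715),"pen",atz(C,386,319,.01),"sidetip",atz(S,375,217,.1085))
print("tape",atz(C,356,375,.048),"spare",atz(C,300,412,.04))
m=(r1+r2)/2; pl=atz(C,300.7,313.3,.0425); print("yaw",np.degrees(np.arctan2(*(pl-m)[[1,0]])),np.hypot(*(pl-m)[:2]))
E
```

```text
yellow [ 0.42135708 -0.32166723  0.03      ] [ 0.41971185 -0.31626457  0.03      ] (array([ 0.4195, -0.3188,  0.0267]), np.float64(0.0024))
keeper [ 0.42566444 -0.11288884  0.026     ]
green [ 0.40497343 -0.2107878   0.03      ]
platter [0.6323024  0.06457734 0.0425    ] tip [0.63630374 0.05715772 0.1085    ]
rollers [0.39828763 0.03075938 0.072     ] [0.40202529 0.10733295 0.072     ] 0.07666473654166191
tab [0.51015474 0.07080273 0.0715    ] pen [0.48409972 0.16029958 0.01      ] sidetip [0.63064254 0.05466509 0.1085    ]
tape [0.61542346 0.23225635 0.048     ] spare [0.73975556 0.2299183  0.04      ]
yaw -1.1028112088260988 0.23218894414639973
```

```bash
python3 - <<'E'
from h import *
S=load("side0");C=load("scene0")
def tri(a,b):
    (p,d),(q,e)=ray(S,*a),ray(C,*b); t=np.linalg.lstsq(np.c_[d,-e],q-p,rcond=None)[0]; A,B=p+d*t[0],q+e*t[1]; return ((A+B)/2).round(3),np.linalg.norm(A-B).round(3)
print("signTL",tri((182,47),(502,97)));print("BR",tri((262,73),(577,324)));print("BL",tri((188,143),(480,188)))
print("foot",atz(S,238,203,.0),atz(C,487,306,0))
print("TR from scene z=.475",atz(C,622,264,.475),"TL",atz(C,502,97,.475),"BR",atz(C,577,324,.26),"BL",atz(C,480,188,.26))
print("box front-right top corner: side",[atz(S,u,v,z).round(3) for (u,v) in((320,140),(335,92),(422,97)) for z in(.12,)])
print("box: scene",[atz(C,u,v,.12).round(3) for (u,v) in((442,365),(318,440))],tri((320,140),(442,365)))
print("start tcp in scene/side",proj(C,[.263,.622,.405]),proj(S,[.263,.622,.405]))
# scale corners
print("scale",[atz(C,u,v,.16).round(3) for (u,v) in((222,140),(320,205),(283,245))],[atz(S,u,v,.16).round(3) for (u,v) in((303,242),(303,378),(358,237))])
E
```

```text
signTL (array([0.263, 0.098, 0.461]), np.float64(0.006))
BR (array([0.35 , 0.414, 0.286]), np.float64(0.006))
BL (array([0.242, 0.115, 0.245]), np.float64(0.028))
foot [0.2845115  0.25579089 0.        ] [0.2829424  0.25237571 0.        ]
TR from scene z=.475 [0.36521827 0.40675967 0.475     ] TL [0.28067133 0.10769226 0.475     ] BR [0.32932155 0.41148139 0.26      ] BL [0.27013626 0.12394493 0.26      ]
box front-right top corner: side [array([0.496, 0.374, 0.12 ]), array([0.527, 0.672, 0.12 ]), array([0.785, 0.637, 0.12 ])]
box: scene [array([0.496, 0.32 , 0.12 ]), array([0.75 , 0.305, 0.12 ])] (array([0.502, 0.325, 0.146]), np.float64(0.007))
start tcp in scene/side [792.18158065 379.39347281] [234.48640585  -1.9831596 ]
scale [array([ 0.578, -0.336,  0.16 ]), array([ 0.497, -0.068,  0.16 ]), array([ 0.61 , -0.028,  0.16 ])] [array([ 0.487, -0.097,  0.16 ]), array([ 0.51 , -0.413,  0.16 ]), array([ 0.592, -0.08 ,  0.16 ])]
```

View pics/wrist0.png

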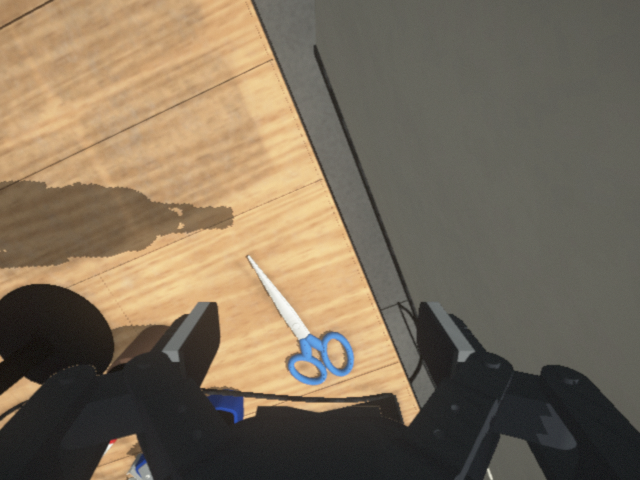

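The wrist view at the start shows only scissors (300,345) and the sign's foot (50,330), nothing for the job. Next I raise the tool and align its yaw. I'll then go out around the sign and over to the right.

Request:
shift_gripper:
  deltas:
    - [[0,0,-0.05],[0,0,-5.3],0.085]
    - [[0,0,-0.05],[0,0,-5.3],0.085]
    - [[0,0,-0.05],[0,0,-5.3],0.085]
    - [[0,0,-0.05],[0,0,-5.3],0.085]
    - [[-0.045,-0.01,0],[0,0,0],0.085]
    - [[-0.045,-0.01,0],[0,0,0],0.085]
    - [[-0.045,-0.01,0],[0,0,0],0.085]
    - [[-0.045,-0.01,0],[0,0,0],0.085]
    - [[0,0,0],[0,0,0],0.085]

```text
time_s: 1.05
tcp_pos: [0.4485, 0.573, 0.6028]
eef_rot: [[-0.999, 0.039, 0.003], [0.039, 0.999, -0.005], [-0.003, -0.004, -1.0]]
contact_force: [1.0, 0.8, -0.6]
width: 0.0854
finger_force: 0.0
```

```bash
python3 -c "
from h import *
o=get_obs();print(o['eef_rot'].round(4).tolist(),o['joint_pos'].round(1))"
```

```text
[[-0.9992, 0.0393, 0.0028], [0.0393, 0.9992, -0.0046], [-0.0029, -0.0045, -1.0]] [-55.1  35.1  -1.4  48.5   1.1  96.5  31.6]
```

Request:
shift_gripper:
  deltas:
    - [[-0.03,-0.039,0],[0,0,0],0.085]
    - [[-0.03,-0.039,0],[0,0,0],0.085]
    - [[-0.03,-0.039,0],[0,0,0],0.085]
    - [[-0.03,-0.039,0],[0,0,0],0.085]
    - [[-0.03,-0.039,0],[0,0,0],0.085]
    - [[-0.03,-0.039,0],[0,0,0],0.085]
    - [[0,-0.045,0.005],[0,0,0],0.085]
    - [[0,-0.045,0.005],[0,0,0],0.085]
    - [[0,-0.045,0.005],[0,0,0],0.085]
    - [[0,-0.045,0.005],[0,0,0],0.085]
    - [[0,0,0],[0,0,0],0.085]

```text
time_s: 2.15
tcp_pos: [0.6094, 0.1496, 0.5849]
eef_rot: [[-0.999, 0.04, 0.0], [0.04, 0.999, -0.004], [-0.001, -0.004, -1.0]]
contact_force: [0.4, 0.8, -0.1]
width: 0.085
finger_force: 0.0
```

```bash
python3 -c "
from h import *
o=get_obs();print(o['joint_pos'].round(1))"
```

```text
[-18.6  23.7   0.7  71.   -0.   85.4  69.8]
```

Request:
shift_gripper:
  deltas:
    - [[0.02,-0.028,0.03],[0,0,0],0.085]
    - [[0.02,-0.028,0.03],[0,0,0],0.085]
    - [[0.02,-0.028,0.03],[0,0,0],0.085]
    - [[0,0,0],[0,0,0],0.085]
    - [[0,0,0],[0,0,0],0.085]

```text
time_s: 2.65
tcp_pos: [0.5462, 0.0746, 0.4944]
eef_rot: [[-1.0, 0.031, -0.001], [0.031, 1.0, -0.0], [0.001, -0.0, -1.0]]
contact_force: [1.4, 0.5, 0.7]
width: 0.0852
finger_force: 0.0
```

```bash
python3 -c "
from h import *
save('wrist','w1')"
```

```text
(no output)
```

View pics/w1.png

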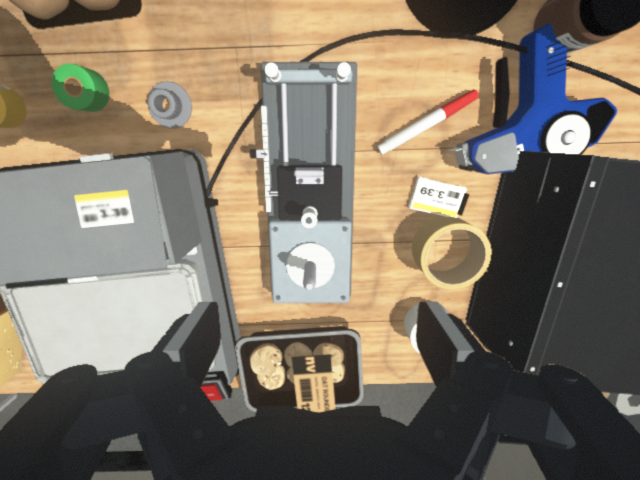

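The wrist view shows the unwinder upright in the middle:
- platter about (310,266)
- rollers (272,72) and (343,70)
- clip (260,153)
- keeper (169,104)
- yellow roll at the left edge (5,106)

I'll crop for precision.

```bash
python3 - <<'E'
from h import *
im=cv2.imread("pics/w1.png")
f=lambda u,v,w,h,S:cv2.resize(im[v:v+h,u:u+w],None,fx=S,fy=S,interpolation=cv2.INTER_CUBIC)
a=f(240,60,120,150,4); b=f(260,210,100,100,3); c=f(140,75,60,60,5)
out=np.zeros((600,780,3),np.uint8); out[:,:480]=a; out[:300,480:780]=b; out[300:,480:780]=c
cv2.imwrite("pics/c2.png",out)
E
```

```text
(no output)
```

View pics/c2.png

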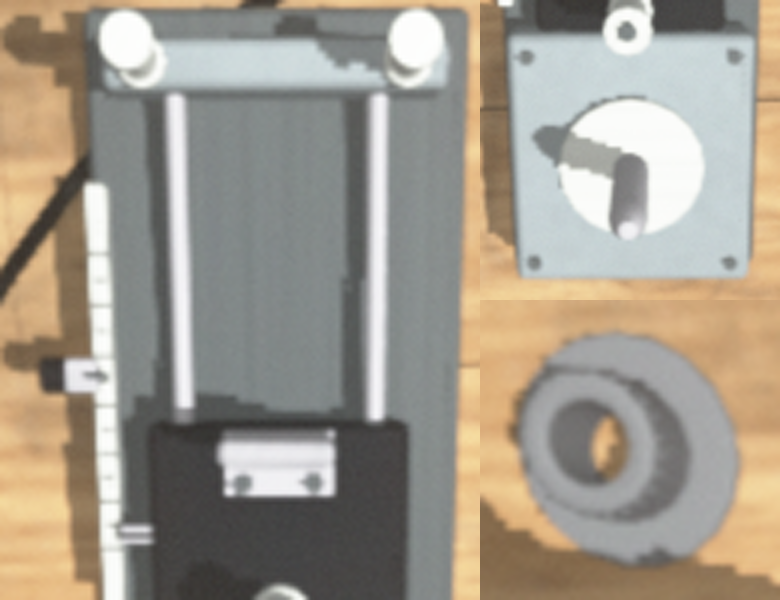

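```bash
python3 - <<'E'
from h import *
W=load("w1")
P=dict(r1=(271.5,70,.072),r2=(343.75,70.5,.072),tip=(309.3,286.7,.1085),plat=(310,265.3,.0425),web=(309.3,220.3,.075),keeptop=(162,103.6,.026),flange=(169.6,104.6,.004),tab=(309.5,170,.0715),yellow=(4,106,.03),blade=(263.75,154,.03),pointer=(272,193.3,.03))
Q={k:atz(W,*v) for k,v in P.items()}
for k in Q: print(k,Q[k].round(4))
m=(Q['r1']+Q['r2'])/2
for k in('tip','plat','web'):
    d=Q[k]-m; print(k,"yaw",np.degrees(np.arctan2(d[1],d[0])).round(2),np.hypot(*d[:2]).round(4))
d=Q['r2']-Q['r1'];print(np.degrees(np.arctan2(-d[0],d[1])),np.hypot(*d[:2]))
print(W[2],W[1].round(3).tolist())
E
```

```text
r1 [0.4019 0.0308 0.072 ]
r2 [0.4047 0.1065 0.072 ]
tip [0.6336 0.0624 0.1085]
plat [0.6327 0.0617 0.0425]
web [0.5637 0.0643 0.075 ]
keeptop [ 0.426  -0.1088  0.026 ]
flange [ 0.4251 -0.1088  0.004 ]
tab [0.5059 0.0666 0.0715]
yellow [ 0.4232 -0.296   0.03  ]
blade [0.4882 0.0095 0.03  ]
pointer [0.5373 0.0163 0.03  ]
tip yaw -1.56 0.2304
plat yaw -1.73 0.2295
web yaw -1.57 0.1605
-2.150307194730008 0.07568938859690894
[0.47208575 0.07732225 0.46380536] [[0.031, 0.956, 0.293], [1.0, -0.03, -0.009], [-0.0, 0.293, -0.956]]
```

Request:
shift_gripper:
  deltas:
    - [[0.013,-0.044,0],[0,0,0],0.085]
    - [[0.013,-0.044,0],[0,0,0],0.085]
    - [[0.013,-0.044,0],[0,0,0],0.085]
    - [[0.013,-0.044,0],[0,0,0],0.085]
    - [[0.013,-0.044,0],[0,0,0],0.085]
    - [[0.013,-0.044,0],[0,0,0],0.085]
    - [[0.013,-0.044,0.04],[0,0,0],0.085]
    - [[0.012,-0.044,0.04],[0,0,0],0.085]
    - [[0.012,-0.044,0.04],[0,0,0],0.085]
    - [[0,0,0.04],[0,0,0],0.085]
    - [[0,0,0],[0,0,0],0.085]
    - [[0,0,0],[0,0,0],0.085]

```text
time_s: 3.9
tcp_pos: [0.4287, -0.2937, 0.3567]
eef_rot: [[-1.0, 0.028, 0.0], [0.028, 1.0, 0.0], [-0.0, 0.0, -1.0]]
contact_force: [-0.1, 0.5, 0.7]
width: 0.085
finger_force: 0.0
```

```bash
python3 - <<'E'
from h import *
im,C=save('wrist','w2'); print(get_obs()['joint_pos'].round(1),proj(C,[.42,-.318,.03]))
cv2.imwrite('pics/c3.png',cv2.resize(im[60:360,120:520],None,fx=2,fy=2,interpolation=cv2.INTER_CUBIC))
E
```

```text
[ 22.5  23.1   9.5 109.7  -5.1  47.5 123.1] [289.86578113 215.43284   ]
```

View pics/c3.png

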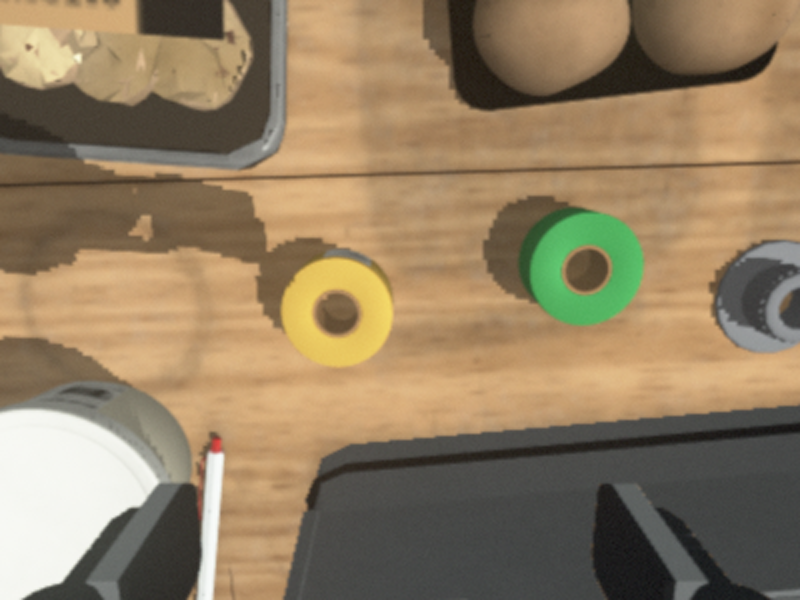

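The crop shows the yellow roll's bore at image pixel (288.5,216), with the green decoy at (413,194) and the keeper at the right edge. This matches the earlier measurement.

```bash
python3 - <<'E'
from h import *
W=load("w2"); t=atz(W,288.5,216,.03); o=get_obs(); t[2]=.177
print(t, o['tcp_pos'], o['eef_rot'].T@(t-o['tcp_pos']))
E
```

```text
[ 0.42048245 -0.31924718  0.177     ] [ 0.42883882 -0.29371137  0.35764595] [ 0.00805835 -0.0256447   0.18064406]
```

Request:
shift_gripper:
  deltas:
    - [[0.008,-0.0256,0.03],[0,0,0],0.07]
    - [[0,0,0.04],[0,0,0],0.07]
    - [[0,0,0.04],[0,0,0],0.07]
    - [[0,0,0.04],[0,0,0],0.07]
    - [[0,0,0.02],[0,0,0],0.07]
    - [[0,0,0.0106],[0,0,0],0.07]
    - [[0,0,0],[0,0,0],0.07]
    - [[0,0,0],[0,0,0],0.07]
  squeeze: 30

```text
time_s: 4.75
tcp_pos: [0.4194, -0.3198, 0.1769]
eef_rot: [[-1.0, 0.029, 0.002], [0.029, 1.0, -0.001], [-0.002, -0.001, -1.0]]
contact_force: [-0.0, 0.4, -0.5]
width: 0.0699
finger_force: 0.0
```

```bash
python3 -c "
from h import *
print(get_obs()['tcp_pos'])"
```

```text
[ 0.41941407 -0.31975124  0.176908  ]
```

Request:
shift_gripper:
  deltas:
    - [[0,0,0],[0,0,0],0.045]
    - [[0,0,0],[0,0,0],0.045]
    - [[0,0,0],[0,0,0],0.045]
    - [[0,0,0],[0,0,0],0.045]
    - [[0,0,0],[0,0,0],0.045]
    - [[0,0,0],[0,0,0],0.045]
    - [[0,0,-0.02],[0,0,0],0.045]
    - [[0,0,-0.04],[0,0,0],0.045]
    - [[0,0,-0.04],[0,0,0],0.045]
    - [[0,0,0],[0,0,0],0.045]
    - [[0,0,0],[0,0,0],0.045]
  squeeze: 35

```text
time_s: 5.85
tcp_pos: [0.4185, -0.3196, 0.277]
eef_rot: [[-1.0, 0.03, 0.003], [0.03, 1.0, -0.002], [-0.003, -0.002, -1.0]]
contact_force: [0.2, 0.1, -0.7]
width: 0.0494
finger_force: 36.8
```

```bash
python3 - <<'E'
from h import *
im,C=save('wrist','w3'); print([proj(C,get_obs()['tcp_pos']+get_obs()['eef_rot']@[x,0,.155-.022+.03-.06]) for x in(0,.01)])
cv2.imwrite('pics/c4.png',cv2.resize(im[240:440,180:460],None,fx=2.8,fy=2.8,interpolation=cv2.INTER_CUBIC))
E
```

```text
[array([317.97823304, 422.19464829]), array([317.97022477, 391.78507829])]
```

View pics/c4.png

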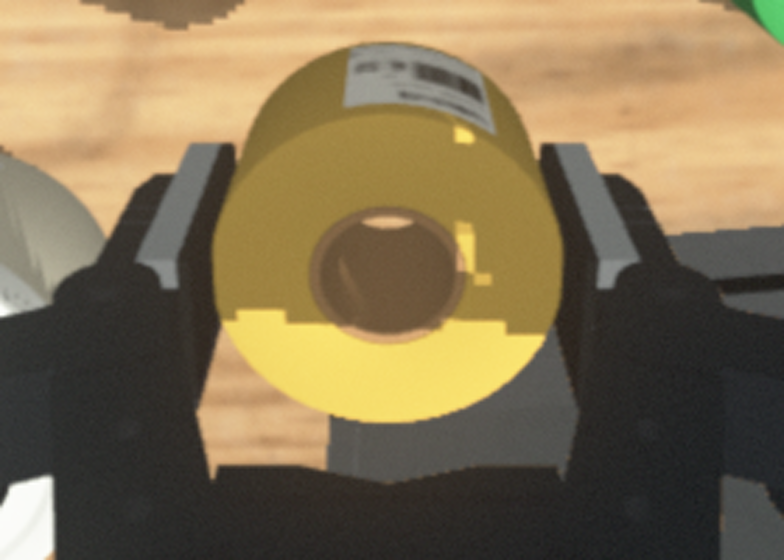

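The roll is gripped upright, with the bore centre at image pixel (318.2,338).

```bash
python3 - <<'E'
from h import *
K,R,p=load("w3"); o=get_obs(); A=o['eef_rot']
for u,v in((318.2,338.2),(318.2,335.5)):
    P,d=ray((K,R,p),u,v); P=A.T@(P-o['tcp_pos']); d=A.T@d; print(P+d*(.147-P[2])/d[2])
print(o['tcp_pos'])
b=np.array([0,0,0])
E
```

```text
[-2.46464073e-03  4.94195064e-05  1.47000000e-01]
[-1.23635883e-03  4.94397482e-05  1.47000000e-01]
[ 0.41824039 -0.31935893  0.27589529]
```

Request:
shift_gripper:
  deltas:
    - [[0,0,-0.04],[0,0,0],0.045]
    - [[0,0,-0.04],[0,0,0],0.045]
    - [[0,0,-0.04],[0,0,0],0.045]
    - [[-0.0224,0.043,0],[0,0,0],0.045]
    - [[-0.0224,0.043,0],[0,0,0],0.045]
    - [[-0.0224,0.043,0],[0,0,0],0.045]
    - [[-0.0224,0.043,0],[0,0,0],0.045]
    - [[-0.0224,0.043,0],[0,0,0],0.045]
    - [[-0.0224,0.043,0],[0,0,0],0.045]
    - [[-0.0224,0.043,0],[0,0,0],0.045]
    - [[-0.0224,0.043,0],[0,0,0],0.045]
    - [[-0.0224,0.043,0],[0,0,0],0.045]

```text
time_s: 7.1
tcp_pos: [0.6318, 0.0632, 0.3938]
eef_rot: [[-1.0, 0.03, -0.002], [0.03, 1.0, -0.0], [0.002, -0.0, -1.0]]
contact_force: [0.6, -0.8, -0.1]
width: 0.0489
finger_force: 36.8
```

Request:
shift_gripper:
  deltas:
    - [[0,0,0.02],[0,0,0],0.045]
    - [[0,0,0],[0,0,0],0.045]
    - [[0,0,0],[0,0,0],0.045]

```text
time_s: 7.4
tcp_pos: [0.6309, 0.0602, 0.3742]
eef_rot: [[-1.0, 0.031, -0.003], [0.031, 1.0, -0.001], [0.003, -0.001, -1.0]]
contact_force: [-0.0, -0.7, -0.7]
width: 0.0487
finger_force: 36.8
```

```bash
python3 - <<'E'
from h import *
o=get_obs(); print(o['eef_rot'].T@(np.array([.6313,.062,.30])-o['tcp_pos']),o['tcp_pos'])
E
```

```text
[-0.00055798  0.00194274  0.07421018] [0.63090686 0.060179   0.37421432]
```

Request:
shift_gripper:
  deltas:
    - [[-0.0005,0.002,0.03],[0,0,0],0.045]
    - [[0,0,0.03],[0,0,0],0.045]
    - [[0,0,0.014],[0,0,0],0.045]
    - [[0,0,0],[0,0,0],0.045]
    - [[0,0,0.01],[0,0,0],0.045]
    - [[0,0,0.008],[0,0,0],0.045]
    - [[0,0,0],[0,0,0],0.045]
    - [[0,0,0],[0,0,0],0.045]

```text
time_s: 8.2
tcp_pos: [0.632, 0.0632, 0.2836]
eef_rot: [[-1.0, 0.03, 0.0], [0.03, 1.0, 0.0], [-0.0, 0.0, -1.0]]
contact_force: [-0.4, -0.1, -0.2]
width: 0.0493
finger_force: 36.8
```

```bash
python3 - <<'E'
from h import *
o=get_obs(); print(o['eef_rot'].T@(np.array([.6313,.062,.30])-o['tcp_pos']),o['tcp_pos'],o['contact_force'])
im,C=save('side','s5'); u,v=proj(C,[.633,.062,.11]).astype(int); a=im[v-50:v+40,u-60:u+60]
im,C=save('scene','t5'); u,v=proj(C,[.633,.062,.11]).astype(int); b=im[v-50:v+40,u-60:u+60]
cv2.imwrite('pics/c5.png',cv2.resize(np.hstack([a,b]),None,fx=3.3,fy=3.3,interpolation=cv2.INTER_CUBIC))
E
```

```text
[ 0.00066044 -0.00125465 -0.01636772] [0.63200295 0.06323453 0.28363252] [-0.44140302 -0.09268186 -0.16166231]
```

View pics/c5.png

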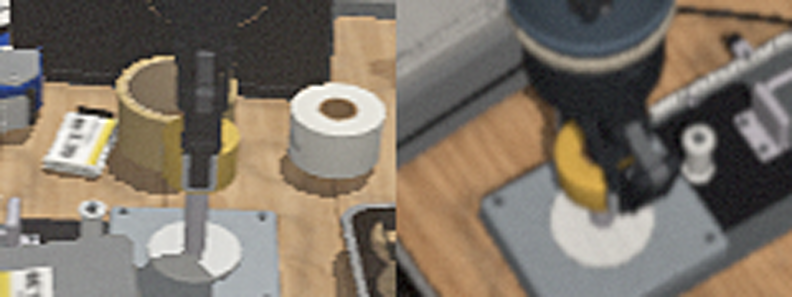

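Both views show the roll right above the spindle. I'll correct by about 1 mm and go down, feeling for contact.

Request:
shift_gripper:
  deltas:
    - [[0.001,-0.0012,0.005],[0,0,0],0.045]
    - [[0,0,0.006],[0,0,0],0.045]
    - [[0,0,0.006],[0,0,0],0.045]
    - [[0,0,0],[0,0,0],0.045]
    - [[0,0,0],[0,0,0],0.045]

```text
time_s: 8.8
tcp_pos: [0.6308, 0.0621, 0.2659]
eef_rot: [[-1.0, 0.03, -0.001], [0.03, 1.0, -0.0], [0.001, -0.0, -1.0]]
contact_force: [0.1, 0.8, -0.7]
width: 0.0488
finger_force: 36.8
```

```bash
python3 - <<'E'
from h import *
o=get_obs(); print(o['tcp_pos'],o['contact_force'],o['torque'])
E
```

```text
[0.6307994  0.06210922 0.26593374] [ 0.13860728  0.83065767 -0.7494753 ] [-0.01023845  0.01737346  0.00111317]
```

No contact force, and the roll bottom is 20 mm below the tip, so it is threaded. Going on down.

Request:
shift_gripper:
  deltas:
    - [[0,0,0.012],[0,0,0],0.045]
    - [[0,0,0.012],[0,0,0],0.045]
    - [[0,0,0.012],[0,0,0],0.045]
    - [[0,0,0.006],[0,0,0],0.045]
    - [[0,0,0.003],[0,0,0],0.045]
    - [[0,0,0],[0,0,0],0.045]
    - [[0,0,0],[0,0,0],0.045]

```text
time_s: 9.5
tcp_pos: [0.631, 0.0621, 0.2215]
eef_rot: [[-1.0, 0.03, 0.0], [0.03, 1.0, 0.0], [-0.0, 0.0, -1.0]]
contact_force: [0.1, 0.3, -0.4]
width: 0.0492
finger_force: 36.9
```

```bash
python3 - <<'E'
from h import *
o=get_obs(); print(o['tcp_pos'],o['contact_force'],o['torque'])
E
```

```text
[0.63099556 0.06207735 0.22150794] [ 0.0712934   0.30173939 -0.44163866] [ 0.04212012 -0.0354878   0.03423074]
```

Lower 2 mm to contact and release. The opening is limited to 70 mm so the fingers swing back a little.

Request:
shift_gripper:
  deltas:
    - [[0,0,0.001],[0,0,0],0.045]
    - [[0,0,0.001],[0,0,0],0.045]
    - [[0,0,0],[0,0,0],0.045]
    - [[0,0,0],[0,0,0],0.045]

```text
time_s: 9.9
tcp_pos: [0.631, 0.0621, 0.2197]
eef_rot: [[-1.0, 0.03, 0.001], [0.03, 1.0, 0.0], [-0.001, 0.0, -1.0]]
contact_force: [-0.4, 0.4, 2.9]
width: 0.0485
finger_force: 37.1
```

Request:
shift_gripper:
  deltas:
    - [[0,0,0],[0,0,0],0.07]
    - [[0,0,0],[0,0,0],0.07]
    - [[0,0,0],[0,0,0],0.07]
    - [[0,0,0],[0,0,0],0.07]
    - [[0,0,-0.02],[0,0,0],0.07]
    - [[0,0,-0.04],[0,0,0],0.07]
    - [[0,0,-0.04],[0,0,0],0.07]
    - [[0,0,-0.04],[0,0,0],0.07]
    - [[0,0,-0.04],[0,0,0],0.07]

```text
time_s: 10.8
tcp_pos: [0.6306, 0.062, 0.401]
eef_rot: [[-1.0, 0.03, -0.0], [0.03, 1.0, -0.0], [0.0, -0.0, -1.0]]
contact_force: [0.2, 0.8, -0.9]
width: 0.0698
finger_force: 0.0
```

```bash
python3 - <<'E'
from h import *
o=get_obs(); print(o['tcp_pos'],o['contact_force'],o['torque'])
im,C=save('wrist','w6'); print([proj(C,[.633,.062,z]) for z in(.0725,.1085)])
cv2.imwrite('pics/c6.png',cv2.resize(im[200:440,160:480],None,fx=2.5,fy=2.5,interpolation=cv2.INTER_CUBIC))
E
```

```text
[0.63057019 0.0620292  0.40099506] [ 0.16391484  0.78824367 -0.86532171] [ 0.00478118 -0.05098035 -0.02052866]
[array([317.53687429, 226.43104099]), array([317.49316999, 237.56351623])]
```

View pics/c6.png

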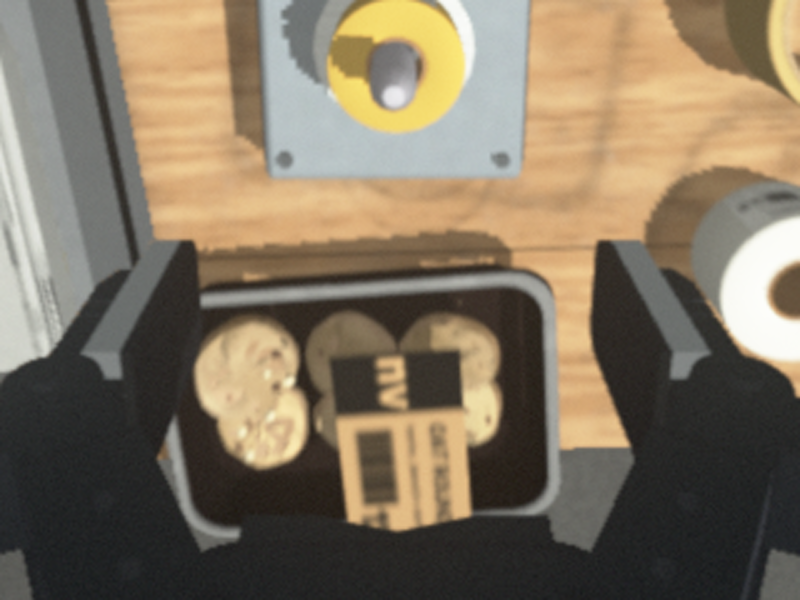

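The roll sits flat on the platter, and the spindle tip appears at (317.6,237.6), as predicted. Now the keeper.

Request:
shift_gripper:
  deltas:
    - [[0.033,-0.0297,0],[0,0,0],0.07]
    - [[0.033,-0.0297,0],[0,0,0],0.07]
    - [[0.033,-0.0297,0],[0,0,0],0.07]
    - [[0.033,-0.0297,0],[0,0,0],0.07]
    - [[0.033,-0.0297,0],[0,0,0],0.07]
    - [[0.033,-0.0297,0],[0,0,0],0.07]
    - [[0,0,0.03],[0,0,0],0.07]
    - [[0,0,0.03],[0,0,0],0.07]
    - [[0,0,0],[0,0,0],0.07]
    - [[0,0,0],[0,0,0],0.07]

```text
time_s: 11.85
tcp_pos: [0.4277, -0.1101, 0.3395]
eef_rot: [[-1.0, 0.03, -0.001], [0.03, 1.0, 0.0], [0.001, 0.0, -1.0]]
contact_force: [0.6, -0.3, -0.5]
width: 0.07
finger_force: 0.0
```

```bash
python3 - <<'E'
from h import *
im,C=save('wrist','w7'); u,v=proj(C,[.4255,-.111,.026]);print(u,v,get_obs()['tcp_pos']); u,v=int(u),int(v)
cv2.imwrite('pics/c7.png',cv2.resize(im[v-50:v+50,u-60:u+60],None,fx=6,fy=6,interpolation=cv2.INTER_CUBIC))
E
```

```text
316.37903585435555 225.92114295115917 [ 0.42810962 -0.11013206  0.34011049]
```

View pics/c7.png

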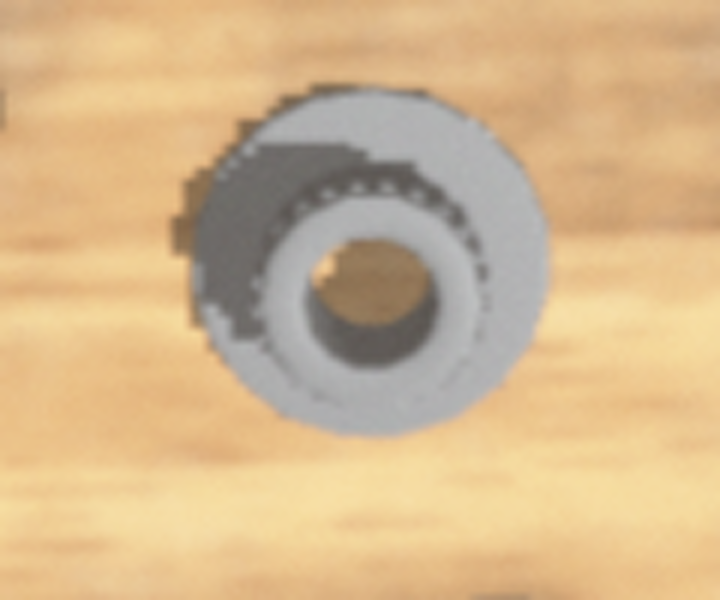

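The crop shows the keeper upright with its bore top centre at image pixel (318,225.3). That was my eleventh picture, one over the limit of ten, so I'll view no more and measure numerically from here.

```bash
python3 - <<'E'
from h import *
W=load("w7"); t=atz(W,318,225.3,.026); o=get_obs(); t[2]=.1795
print(t, o['tcp_pos'], o['eef_rot'].T@(t-o['tcp_pos']))
E
```

```text
[ 0.42499097 -0.10958778  0.1795    ] [ 0.42810962 -0.11013206  0.34011049] [0.0032116  0.00047569 0.16060887]
```

Request:
shift_gripper:
  deltas:
    - [[0.0032,0.0005,0.03],[0,0,0],0.06]
    - [[0,0,0.04],[0,0,0],0.06]
    - [[0,0,0.04],[0,0,0],0.06]
    - [[0,0,0.03],[0,0,0],0.06]
    - [[0,0,0.015],[0,0,0],0.06]
    - [[0,0,0.0056],[0,0,0],0.06]
    - [[0,0,0],[0,0,0],0.06]
    - [[0,0,0],[0,0,0],0.06]

```text
time_s: 12.7
tcp_pos: [0.4251, -0.1096, 0.1798]
eef_rot: [[-1.0, 0.03, 0.002], [0.03, 1.0, -0.0], [-0.002, -0.0, -1.0]]
contact_force: [1.0, -0.1, -0.1]
width: 0.0598
finger_force: 0.0
```

```bash
python3 -c "
from h import *
print(get_obs()['tcp_pos'])"
```

```text
[ 0.42512462 -0.10960982  0.17976968]
```

Request:
shift_gripper:
  deltas:
    - [[0,0,0],[0,0,0],0.03]
    - [[0,0,0],[0,0,0],0.03]
    - [[0,0,0],[0,0,0],0.03]
    - [[0,0,0],[0,0,0],0.03]
    - [[0,0,0],[0,0,0],0.03]
    - [[0,0,0],[0,0,0],0.03]
    - [[0,0,-0.02],[0,0,0],0.03]
    - [[0,0,-0.04],[0,0,0],0.03]
    - [[0,0,-0.04],[0,0,0],0.03]
    - [[0,0,0],[0,0,0],0.03]
    - [[0,0,0],[0,0,0],0.03]
  squeeze: 35

```text
time_s: 13.8
tcp_pos: [0.4246, -0.1095, 0.2798]
eef_rot: [[-1.0, 0.03, 0.003], [0.03, 1.0, -0.0], [-0.003, -0.0, -1.0]]
contact_force: [-0.8, 0.1, -1.1]
width: 0.0309
finger_force: 35.3
```

```bash
python3 - <<'E'
from h import *
im,C=save('wrist','w8'); o=get_obs();A=o['eef_rot'];print(o['tcp_pos'])
# bore: keeper top ring in tool frame z = .1798-.026
zt=.1538
K,R,p=C
# segment low-chroma mid grey (keeper) region connected to the expected hub centre; report its hole/outline
hsv=cv2.cvtColor(im,cv2.COLOR_BGR2HSV)
g=lambda x,y,z=zt:proj(C,o['tcp_pos']+A@np.array([x,y,z]))
print("expected bore centre",g(0,0),"edges",g(.0095,0),g(-.0095,0),g(0,.0095),g(0,-.0095),"hub",g(.0175,0),g(-.0175,0))
u=int(round(g(0,0)[0])); v=int(round(g(0,0)[1])); print("col",[(r,int(im[r,u].mean())) for r in range(v-50,min(v+50,480),2)]); print("row",[(c,int(im[v,c].mean())) for c in range(u-60,u+62,3)])
E
```

```text
[ 0.42428267 -0.10936802  0.27889549]
expected bore centre [317.30740254 323.73699456] edges [317.28957947 303.03819151] [317.32452445 343.62151774] [340.25452772 323.73364184] [294.36067746 323.74034722] hub [317.27399455 284.93864823] [317.33842898 359.76953683]
col [(274, 87), (276, 89), (278, 87), (280, 87), (282, 89), (284, 85), (286, 91), (288, 89), (290, 94), (292, 111), (294, 108), (296, 103), (298, 106), (300, 104), (302, 102), (304, 124), (306, 172), (308, 107), (310, 92), (312, 92), (314, 96), (316, 91), (318, 85), (320, 83), (322, 86), (324, 84), (326, 83), (328, 81), (330, 83), (332, 87), (334, 85), (336, 84), (338, 86), (340, 84), (342, 84), (344, 92), (346, 139), (348, 173), (350, 175), (352, 171), (354, 173), (356, 173), (358, 157), (360, 87), (362, 90), (364, 87), (366, 87), (368, 86), (370, 87), (372, 86)]
row [(257, 112), (260, 125), (263, 126), (266, 124), (269, 122), (272, 44), (275, 47), (278, 47), (281, 94), (284, 103), (287, 105), (290, 102), (293, 100), (296, 80), (299, 83), (302, 94), (305, 81), (308, 84), (311, 84), (314, 83), (317, 84), (320, 84), (323, 83), (326, 85), (329, 82), (332, 83), (335, 80), (338, 80), (341, 85), (344, 101), (347, 102), (350, 102), (353, 103), (356, 68), (359, 46), (362, 46), (365, 67), (368, 124), (371, 123), (374, 126), (377, 125)]
```

Request:
shift_gripper:
  deltas:
    - [[0,0,-0.04],[0,0,0],0.03]
    - [[0,0,-0.04],[0,0,0],0.03]
    - [[0,0,-0.03],[0,0,0],0.03]
    - [[-0.0338,0.0295,0],[0,0,0],0.03]
    - [[-0.0338,0.0295,0],[0,0,0],0.03]
    - [[-0.0338,0.0295,0],[0,0,0],0.03]
    - [[-0.0338,0.0295,0],[0,0,0],0.03]
    - [[-0.0338,0.0295,0],[0,0,0],0.03]
    - [[-0.0338,0.0295,0],[0,0,0],0.03]
    - [[0,0,0.03],[0,0,0],0.03]
    - [[0,0,0.03],[0,0,0],0.03]
    - [[0,0,0],[0,0,0],0.03]

```text
time_s: 15.05
tcp_pos: [0.6309, 0.0616, 0.3228]
eef_rot: [[-1.0, 0.029, -0.01], [0.029, 1.0, -0.002], [0.01, -0.002, -1.0]]
contact_force: [-0.9, -0.0, -0.3]
width: 0.0314
finger_force: 35.3
```

Request:
shift_gripper:
  deltas:
    - [[0,0,0],[0,0,0],0.03]
    - [[0,0,0],[0,0,0],0.03]

```text
time_s: 15.25
tcp_pos: [0.6328, 0.061, 0.3297]
eef_rot: [[-1.0, 0.03, 0.001], [0.03, 1.0, 0.0], [-0.001, 0.0, -1.0]]
contact_force: [0.3, -0.2, -0.8]
width: 0.0311
finger_force: 35.3
```

```bash
python3 - <<'E'
from h import *
o=get_obs(); print(o['eef_rot'].T@(np.array([.6323,.0616,.292])-o['tcp_pos']),o['tcp_pos'])
E
```

```text
[0.00057246 0.00055367 0.0377445 ] [0.63281026 0.06102489 0.32974507]
```

Request:
shift_gripper:
  deltas:
    - [[0.0005,0.0006,0.02],[0,0,0],0.03]
    - [[0,0,0.018],[0,0,0],0.03]
    - [[0,0,0],[0,0,0],0.03]
    - [[0,0,0.006],[0,0,0],0.03]
    - [[0,0,0.006],[0,0,0],0.03]
    - [[0,0,0],[0,0,0],0.03]
    - [[0,0,0],[0,0,0],0.03]

```text
time_s: 15.95
tcp_pos: [0.6321, 0.0619, 0.2791]
eef_rot: [[-1.0, 0.03, 0.0], [0.03, 1.0, 0.0], [-0.0, 0.0, -1.0]]
contact_force: [0.3, -1.4, -0.8]
width: 0.0313
finger_force: 35.3
```

Request:
shift_gripper:
  deltas:
    - [[0,0,0.006],[0,0,0],0.03]
    - [[0,0,0.006],[0,0,0],0.03]
    - [[0,0,0],[0,0,0],0.03]
    - [[0,0,0],[0,0,0],0.03]

```text
time_s: 16.35
tcp_pos: [0.6319, 0.0619, 0.2664]
eef_rot: [[-1.0, 0.03, -0.001], [0.03, 1.0, -0.0], [0.001, -0.0, -1.0]]
contact_force: [-0.1, -0.5, -0.8]
width: 0.0313
finger_force: 35.3
```

```bash
python3 - <<'E'
from h import *
o=get_obs(); print(o['tcp_pos'],o['contact_force'],o['torque'])
E
```

```text
[0.6319044  0.06187466 0.26638266] [-0.11051534 -0.51144824 -0.81625917] [ 0.01019226  0.00471524 -0.00153503]
```

Request:
shift_gripper:
  deltas:
    - [[0,0,0.006],[0,0,0],0.03]
    - [[0,0,0.005],[0,0,0],0.03]
    - [[0,0,0.001],[0,0,0],0.03]
    - [[0,0,0],[0,0,0],0.03]
    - [[0,0,0],[0,0,0],0.03]

```text
time_s: 16.85
tcp_pos: [0.6319, 0.062, 0.2547]
eef_rot: [[-1.0, 0.03, -0.0], [0.03, 1.0, 0.0], [0.0, 0.0, -1.0]]
contact_force: [-0.4, -0.1, -0.1]
width: 0.0315
finger_force: 35.3
```

Request:
shift_gripper:
  deltas:
    - [[0,0,0.001],[0,0,0],0.03]
    - [[0,0,0.001],[0,0,0],0.03]
    - [[0,0,0],[0,0,0],0.03]
    - [[0,0,0],[0,0,0],0.03]

```text
time_s: 17.25
tcp_pos: [0.632, 0.062, 0.2527]
eef_rot: [[-1.0, 0.03, 0.0], [0.03, 1.0, 0.0], [-0.0, 0.0, -1.0]]
contact_force: [0.6, -1.0, 0.2]
width: 0.0312
finger_force: 35.3
```

Request:
shift_gripper:
  deltas:
    - [[0,0,0.001],[0,0,0],0.03]
    - [[0,0,0],[0,0,0],0.03]
    - [[0,0,0],[0,0,0],0.03]

```text
time_s: 17.55
tcp_pos: [0.6319, 0.0619, 0.2524]
eef_rot: [[-1.0, 0.03, 0.0], [0.03, 1.0, 0.0], [-0.0, 0.0, -1.0]]
contact_force: [-2.0, -0.1, 6.5]
width: 0.0313
finger_force: 36.0
```

The keeper met the roll at TCP z 0.2524, where 0.2523 was expected, so it is seated. I'll release, rise, and place the wrist camera over the pointer and clip.

Request:
shift_gripper:
  deltas:
    - [[0,0,-0.001],[0,0,0],0.06]
    - [[0,0,0],[0,0,0],0.06]
    - [[0,0,0],[0,0,0],0.06]
    - [[0,0,0],[0,0,0],0.06]
    - [[0,0,-0.015],[0,0,0],0.06]
    - [[0,0,-0.04],[0,0,0],0.06]
    - [[0,0,-0.04],[0,0,0],0.06]
    - [[0.032,-0.0167,-0.01],[0,0,0],0.06]
    - [[0.032,-0.0167,0.02],[0,0,0],0.06]
    - [[0.032,-0.0167,0.02],[0,0,0],0.06]
    - [[0,0,0.02],[0,0,0],0.06]
    - [[0,0,0],[0,0,0],0.06]

```text
time_s: 18.75
tcp_pos: [0.5332, 0.0143, 0.2962]
eef_rot: [[-1.0, 0.031, -0.004], [0.031, 1.0, -0.0], [0.004, -0.0, -1.0]]
contact_force: [0.9, 0.3, 0.4]
width: 0.0598
finger_force: 0.0
```

Request:
shift_gripper:
  deltas:
    - [[0,0,0],[0,0,0],0.06]
    - [[0,0,0],[0,0,0],0.06]

```text
time_s: 18.95
tcp_pos: [0.5355, 0.0151, 0.2985]
eef_rot: [[-1.0, 0.029, 0.002], [0.029, 1.0, 0.0], [-0.002, 0.0, -1.0]]
contact_force: [0.2, -0.0, -0.2]
width: 0.0603
finger_force: 0.0
```

```bash
python3 - <<'E'
from h import *
im,C=save('wrist','w9'); print(C[2])
b=atz(load('w1'),263.75,154,.03);q=atz(load('w1'),272,193.3,.03)
pb,pq=proj(C,b),proj(C,q);print(pb,pq)
g=im.mean(2).astype(int)
for (n,p) in(('b',pb),('p',pq)):
    u,v=p.round().astype(int);print(n,u,v)
    for r in range(v-14,v+15): print(r,' '.join(f"{x:3d}" for x in g[r,u-24:u+26:2]))
E
```

```text
[0.46155576 0.0176784  0.2676991 ]
[307.11883788 178.04519421] [318.88389169 245.1059112 ]
b 307 178
164 102 103 105 108 111 110 111 114 110 111 115 223 251 252 253 226 139 138 137 137 139 140 140 141 139
165 102 104 106 109 110 111 112 114 116 111 114 220 251 252 253 225 138 139 137 138 139 139 139 141 138
166  99 101 103 107 109 109 113 115 114 114 115 219 245 248 250 218 137 140 136 140 137 140 139 140 139
167  96 101 103 105 105 112 112 115 116 114 114 206 210 214 218 176 140 137 138 137 139 138 139 139 136
168  84  87  90  94  97 105 115 118 117 119 119 185 195 198 206 166 137 138 137 137 138 139 139 134 127
169  63  61  59  63  61 101 137 138 139 138 139 189 245 251 252 222 140 141 137 136 139 140 138 119 106
170  
[... 4712 characters left out ...]
 248 251 252 224 131  90  86  86  87  86  80  53  58  67  64  68  67  66  65
254 118 118 118 118 117 137 248 251 252 225 134  89  88  89  88  88  79  57  64  64  66  66  64  65  65
255 117 116 113 116 116 136 248 251 252 228 135  87  87  87  88  89  81  57  60  67  67  67  65  64  66
256 121 119 115 114 114 134 248 251 252 228 136  89  89  89  88  86  79  54  56  67  64  67  64  64  65
257 146 142 115 112 113 133 248 251 252 229 134  90  87  85  86  88  79  56  60  67  66  65  65  65  66
258 185 181 120 113 112 131 248 251 252 229 135  88  88  88  88  87  80  55  56  64  65  67  64  64  65
259 188 185 119 112 111 131 248 251 252 229 134  91  88  87  87  87  80  53  60  67  65  66  67  67  65
```

Request:
shift_gripper:
  deltas:
    - [[0,0,-0.035],[0,0,0],0.06]
    - [[0,0,-0.03],[0,0,0],0.06]
    - [[-0.037,0.008,0],[0,0,0],0.06]
    - [[-0.037,0.009,0],[0,0,0],0.06]
    - [[0,0,0],[0,0,0],0.06]
    - [[0,0,0],[0,0,0],0.06]
    - [[0,0,0],[0,0,0],0.06]

```text
time_s: 19.7
tcp_pos: [0.6085, 0.0294, 0.3628]
eef_rot: [[-1.0, 0.03, -0.001], [0.03, 1.0, -0.0], [0.001, -0.0, -1.0]]
contact_force: [0.4, -0.4, -0.5]
width: 0.0604
finger_force: 0.0
```

```bash
python3 - <<'E'
from h import *
im,C=save('wrist','w10'); print(C[2])
b=atz(load('w9'),306,176.5,.033);q=atz(load('w9'),319,243,.033);print(b,q,atz(load('w9'),319,247.5,.033))
pb,pq=proj(C,b),proj(C,q);print(pb,pq)
g=im.mean(2).astype(int)
u,v=pq.round().astype(int);print(u,v)
for r in range(v-10,v+14): print(r,' '.join(f"{x:3d}" for x in g[r,u-14:u+18:1]))
u,v=pb.round().astype(int);print(u,v)
for r in range(v-9,v+10): print(r,' '.join(f"{x:3d}" for x in g[r,u-10:u+8:1]))
E
```

```text
[0.53446524 0.03197847 0.33212634]
[0.48680394 0.00887036 0.033     ] [0.53474075 0.01640957 0.033     ] [0.53817722 0.01631171 0.033     ]
[287.4767864   77.31992912] [299.58163567 139.30074801]
300 139
129 104 116 164 204 210 209 213 216 213 187 145 107  81  79  78  81  79  81  82  80  81  74  60  54  56  62  67  64  66  65  65  64
130 109 114 152 188 196 198 200 202 202 174 138 107  82  80  81  80  81  81  82  80  82  76  61  52  55  61  63  69  63  66  66  63
131 108 114 156 230 245 246 247 248 247 224 154 113  88  80  81  81  80  80  83  81  80  74  60  52  58  61  63  65  64  64  63  67
132 110 114 157 233 248 248 249 250 250 226 151 125 103  83  79  79  80  81  81  80  80  75  61  54  58  64  63  63  62  63  64  65
133 113 118 158 231 248 248 249 250 250 226 152 128 102  83  80  81  81  80  82  80  79  73  60  54  58  65  64  67  61  63  64  66
134 116 120 156 231 247 248 249 250 250 225 152 126 
[... 3187 characters left out ...]
5 141 154 175 224 244 223
78 176 223 230 231 232 231 212 172 144 128 127 120 120 120 126 167 228 220
79 175 222 230 232 232 233 230 220 182 153 147 132 111 101 104 139 222 220
80 172 222 231 231 233 233 234 232 223 214 211 182 135 110 116 149 225 220
81 172 222 231 231 232 233 233 234 232 232 231 216 164 138 150 171 230 219
82 168 220 229 231 231 232 231 233 233 235 233 219 182 170 184 200 235 221
83 163 217 227 228 228 229 229 229 230 232 230 221 218 237 247 249 248 224
84 149 199 211 214 214 215 216 216 217 218 219 208 219 241 249 251 250 224
85 114 153 165 168 168 167 168 169 168 168 173 181 218 243 249 250 250 226
86  93 112 120 121 122 121 123 126 126 129 157 208 238 247 249 251 250 228
```

```bash
python3 - <<'E'
from h import *
A,B=load("w9"),load("w10")
def tri(a,b):
    (p,d),(q,e)=ray(A,*a),ray(B,*b); t=np.linalg.lstsq(np.c_[d,-e],q-p,rcond=None)[0]; X,Y=p+d*t[0],q+e*t[1]; return ((X+Y)/2),np.linalg.norm(X-Y).round(4)
ax=np.array([np.cos(np.radians(-1.7)),np.sin(np.radians(-1.7)),0])
b=tri((309,176.9),(290.5,79.2));q=tri((320,245.1),(302,141.9));print(b,q,"pull",(q[0]-b[0])@ax)
for z in(.025,.03,.035):
  for n,C,pb,pq in(("w9",A,(309,176.9),(320,245.1)),("w10",B,(290.5,79.2),(302,141.9))):
    print(z,n,atz(C,*pb,z).round(4),atz(C,*pq,z).round(4),((atz(C,*pq,z)-atz(C,*pb,z))@ax).round(4))
E
```

```text
(array([0.48759522, 0.01085747, 0.02867501]), np.float64(0.0001)) (array([0.53700758, 0.01767027, 0.03069452]), np.float64(0.0012)) pull 0.04918850137666485
0.025 w9 [0.488  0.0107 0.025 ] [0.5389 0.0171 0.025 ] 0.0507
0.025 w10 [0.487  0.0107 0.025 ] [0.537 0.018 0.025] 0.0497
0.03 w9 [0.4875 0.0108 0.03  ] [0.5373 0.0171 0.03  ] 0.0496
0.03 w10 [0.4878 0.011  0.03  ] [0.5369 0.0182 0.03  ] 0.0489
0.035 w9 [0.4869 0.011  0.035 ] [0.5357 0.0171 0.035 ] 0.0486
0.035 w10 [0.4886 0.0114 0.035 ] [0.5369 0.0185 0.035 ] 0.0481
```

Request:
shift_gripper:
  deltas:
    - [[0.0335,0.011,0],[0,0,0],0.06]
    - [[0.0335,0.011,0],[0,0,0],0.06]
    - [[0.0336,0.011,0],[0,0,0],0.06]
    - [[0,0,0.04],[0,0,0],0.06]
    - [[0,0,0.03],[0,0,0],0.06]
    - [[0,0,0.03],[0,0,0],0.06]
    - [[0,0,0.03],[0,0,0],0.06]
    - [[0,0,0.01],[0,0,0],0.06]
    - [[0,0,0.007],[0,0,0],0.06]
    - [[0,0,0],[0,0,0],0.06]
    - [[0,0,0],[0,0,0],0.06]

```text
time_s: 20.85
tcp_pos: [0.5098, 0.0655, 0.2167]
eef_rot: [[-1.0, 0.03, 0.001], [0.03, 1.0, 0.0], [-0.001, 0.0, -1.0]]
contact_force: [-0.3, 0.5, -0.3]
width: 0.0596
finger_force: 0.0
```

Close on the tab with 80 N, without pulling yet.

Request:
shift_gripper:
  deltas:
    - [[0,0,0],[0,0,0],0.03]
    - [[0,0,0],[0,0,0],0.03]
    - [[0,0,0],[0,0,0],0.03]
    - [[0,0,0],[0,0,0],0.03]
    - [[0,0,0],[0,0,0],0.03]
    - [[0,0,0],[0,0,0],0.03]
    - [[0,0,0],[0,0,0],0.03]
  squeeze: 80

```text
time_s: 21.55
tcp_pos: [0.5096, 0.0646, 0.217]
eef_rot: [[-1.0, 0.031, 0.002], [0.031, 1.0, -0.001], [-0.002, -0.001, -1.0]]
contact_force: [-2.4, -2.7, 12.7]
width: 0.032
finger_force: 78.5
```

```bash
python3 - <<'E'
from h import *
o=get_obs();print(o['tcp_pos'],o['contact_force']); im,C=save('wrist','w11')
for X in([.4876,.0109,.029],[.537,.0177,.0307]): print(proj(C,X))
save('scene','t11'); save('side','s11')
E
```

```text
[0.50963877 0.06464805 0.21703382] [-2.36802845 -2.68161983 12.65460912]
[206.46996289 252.07081813]
[230.23826068 341.15954641]
```

Request:
shift_gripper:
  deltas:
    - [[0.008,0,-0.0005],[0,0,0],0.03]
    - [[0.01,0,-0.0005],[0,0,0],0.03]
    - [[0.01,0,0],[0,0,0],0.03]
    - [[0.01,0,0],[0,0,0],0.03]
    - [[0.007,0,0],[0,0,0],0.03]
    - [[0,0,0],[0,0,0],0.03]
    - [[0,0,0],[0,0,0],0.03]
    - [[0,0,0],[0,0,0],0.03]

```text
time_s: 22.5
tcp_pos: [0.4664, 0.066, 0.2172]
eef_rot: [[-1.0, 0.031, 0.005], [0.031, 1.0, -0.001], [-0.005, -0.001, -1.0]]
contact_force: [9.0, -5.4, -10.6]
width: 0.0322
finger_force: 80.6
```

```bash
python3 - <<'E'
from h import *
o=get_obs();print(o['tcp_pos'],o['contact_force'],(np.array([.50964,.06465,0])-o['tcp_pos'])@np.array([.99956,-.0297,0])); im,C=save('wrist','w12')
print(proj(C,[.4876,.0109,.029]))
g=im.mean(2).astype(int)
u,v=proj(C,[.4876,.0109,.029]).round().astype(int)
for r in range(v-24,v+24): print(r,' '.join(f"{x:3d}" for x in g[r,u-14:u+40:2]))
save('scene','t12'); save('side','s12')
E
```

```text
[0.46644829 0.06596202 0.21718715] [  9.03560767  -5.36604853 -10.56995304] 0.04321166846798384
[214.46452684 328.12838254]
304 149 111 114 113 175 249 246 249 250 251 205 195 168 134 130  85  84  83  81  48  47  45  44  46  46  46  47
305 164 114 112 115 169 248 249 251 252 251 207 196 171 135 128  84  82  80  82  52  49  50  43  43  47  49  47
306 183 118 116 114 151 248 249 251 252 251 211 197 175 137 129  85  80  80  81  55  53  52  45  47  45  48  46
307 183 119 116 116 144 246 249 251 252 251 216 197 176 137 130  95  84  82  79  57  51  55  49  42  49  50  48
308 186 117 115 116 133 245 249 250 252 251 219 196 178 135 133 107  85  80  81  56  53  57  51  45  49  47  51
309 185 119 116 118 129 244 249 251 252 251 223 198 183 134 133 110  81  81  80  55  54  58  54  46  48  51  46
310 185 119 112 115 122 243 249 250 252 251 225 197 186 138 132 106  81  81  83  56  53  56  58  54  50  49  51
3
[... 3890 characters left out ...]
  43  47  46  44  45  46  45
346  49  56  98 111 110 108 117 238 238 233 164  81  51  48  49  47  46  48  47  45  46  47  48  45  45  45  48
347  49  51  97 110 108 101 108 195 155 106  69  49  49  47  46  45  48  49  47  46  47  46  45  46  45  44  45
348  50  52  98 103  95  80  71  83  69  50  50  49  47  49  47  44  47  46  44  47  49  45  47  45  45  45  42
349  50  56  88  76  58  52  51  49  48  50  47  52  49  48  48  50  49  44  47  45  47  48  44  46  43  46  44
350  52  49  56  53  49  47  52  51  50  48  49  45  49  50  46  47  45  45  45  46  45  46  46  43  45  43  44
351  50  47  48  49  49  49  50  49  48  50  50  47  49  46  49  50  47  43  47  43  46  44  43  47  45  43  44
```

```bash
python3 - <<'E'
from h import *
from scipy.optimize import least_squares as ls
L={n:load(n) for n in("w9","w10","w12")}
ax=np.array([.99956,-.0297,0]); 
bl={"w9":(307,178),"w10":(288.5,77.8),"w12":(210,332.3)}
f=lambda obs,sh:ls(lambda X:np.concatenate([proj(L[n],X-ax*sh[n])-np.array(obs[n]) for n in obs]),[.5,.01,.03])
r=f(bl,dict(w9=0,w10=0,w12=0));b=r.x;print(b,r.fun.round(1))
po={"w9":(322,245.2),"w10":(303,142),"w12":(226,341.9)}
r=f({k:po[k] for k in("w9","w10")},dict(w9=0,w10=0));q=r.x;print(q,r.fun.round(1))
print("pull",(q-b)@ax)
print("w12 at blade z: remaining:")
for zb in(.033,.036,.039):
  for zp in(.028,.031,.034): print(zb,zp,((atz(L["w12"],226,341.9,zp)-atz(L["w12"],210,332.3,zb))@ax).round(4))
E
```

```text
[0.48752262 0.00969288 0.03310539] [ 0.2 -0.5  0.   0.4 -0.2  0.1]
[0.5370812  0.01879253 0.03099345] [ 0.3 -0.1 -0.4  0.1]
pull 0.049266521771728126
w12 at blade z: remaining:
0.033 0.028 0.0091
0.033 0.031 0.0071
0.033 0.034 0.0051
0.036 0.028 0.011
0.036 0.031 0.009
0.036 0.034 0.007
0.039 0.028 0.0129
0.039 0.031 0.0109
0.039 0.034 0.0089
```

Request:
shift_gripper:
  deltas:
    - [[0.004,0,0.0005],[0,0,0],0.03]
    - [[0.0025,0,0],[0,0,0],0.03]
    - [[0,0,0],[0,0,0],0.03]
    - [[0,0,0],[0,0,0],0.03]
    - [[0,0,0],[0,0,0],0.03]

```text
time_s: 23.15
tcp_pos: [0.4605, 0.0661, 0.2171]
eef_rot: [[-0.999, 0.031, 0.007], [0.031, 1.0, -0.0], [-0.007, -0.0, -1.0]]
contact_force: [10.0, -6.1, -4.8]
width: 0.0325
finger_force: 81.4
```

```bash
python3 - <<'E'
from h import *
o=get_obs();A=o['eef_rot'];d0=np.array([.50964,.06465,.21703])+np.array([.002,-.001,-1])*.155
tip=o['tcp_pos']+A[:,2]*.155
print(o['tcp_pos'],o['contact_force'],A[:,2],"tip pull",(d0-tip)@np.array([.99956,-.0297,0])); im,C=save('wrist','w13')
for X in([.4875,.0097,.0331],np.array([.5371,.0188,.031])-np.array([.99956,-.0297,0])*.0493): print(proj(C,X))
g=im.mean(2).astype(int)
u,v=proj(C,[.4875,.0097,.0331]).round().astype(int)
for r in range(v-16,v+18): print(r,' '.join(f"{x:3d}" for x in g[r,u-14:u+40:2]))
save('scene','t13'); save('side','s13')
E
```

```text
[0.46050661 0.0660892  0.21712315] [ 9.97946477 -6.09692007 -4.77839863] [ 7.01405301e-03 -4.39666776e-04 -9.99975305e-01] tip pull 0.048380254401971676
[210.84948115 341.84603879]
[232.0829312  339.51522347]
326 113 117 120 118 120 119 120 139 212 232 236 238 226 166 126 141 129 113  84  81  82  62  49  49  48  46  45
327 117 119 121 119 120 121 119 130 208 247 251 251 241 161 127 144 131 127  83  78  80  64  48  47  47  46  46
328 119 120 121 122 118 120 121 132 191 249 251 252 242 157 139 145 133 128  85  80  81  58  47  47  50  48  46
329 122 122 119 120 120 122 122 138 176 247 251 252 243 135 164 150 131 128  82  79  78  53  48  47  47  47  47
330 134 135 136 134 136 135 138 151 174 237 243 244 232 131 173 154 131 129  84  80  72  49  45  48  46  51  46
331 175 174 175 177 175 174 179 167 161 169 180 180 165 129 189 155 130 128  82  74  62  49  47  50  46  48  48
332 215 215 217 218 218 219 
[... 2407 characters left out ...]
  46  44  46  44  43  43  46
354  51  50  48  45  48  50  51  45  46  48  46  47  45  47  46  45  47  46  45  48  47  47  46  43  45  43  44
355  50  46  51  47  47  47  49  46  51  46  47  47  46  48  46  46  46  45  44  44  46  47  45  43  46  44  43
356  51  48  47  48  47  50  48  50  46  48  47  45  48  43  46  46  45  44  44  44  43  46  44  42  45  45  43
357  50  51  47  47  48  47  51  48  49  48  49  49  48  48  46  45  46  46  47  45  45  45  45  45  44  45  44
358  49  50  48  46  50  49  46  48  44  46  48  47  46  46  47  48  48  48  49  44  44  45  44  44  47  45  46
359  51  50  48  51  48  51  46  46  49  46  49  48  46  46  44  46  45  47  46  42  46  47  43  45  44  44  44
```

Request:
shift_gripper:
  deltas:
    - [[0.0011,-0.0003,0],[0,0,0],0.03]
    - [[0,0,0],[0,0,0],0.03]
    - [[0,0,0],[0,0,0],0.03]
    - [[0,0,0],[0,0,0],0.03]
    - [[0,0,0],[0,0,0],0.03]
    - [[0,0,0],[0,0,0],0.03]

```text
time_s: 23.9
tcp_pos: [0.4595, 0.066, 0.2171]
eef_rot: [[-0.999, 0.031, 0.007], [0.031, 1.0, -0.0], [-0.007, 0.0, -1.0]]
contact_force: [10.1, -5.6, -5.4]
width: 0.0317
finger_force: 81.2
```

```bash
python3 - <<'E'
from h import *
o=get_obs();A=o['eef_rot'];ax=np.array([.99956,-.0297,0]);d0=np.array([.50964,.06465,.21703])+np.array([.002,-.001,-1])*.155
tip=o['tcp_pos']+A[:,2]*.155
print(o['tcp_pos'],o['contact_force'],"tip pull",(d0-tip)@ax); im,C=save('wrist','w14')
g=im.mean(2).astype(int)
for r in range(330,350): print(r,' '.join(f"{x:3d}" for x in g[r,197:235:2]))
print(proj(C,[.4875,.0097,.0331]),proj(C,np.array([.5371,.0188,.031])-ax*.0493))
print('rest w11'); g=cv2.imread('pics/w11.png').mean(2).astype(int)
for r in range(328,350): print(r,' '.join(f"{x:3d}" for x in g[r,214:236:2]))
E
```

```text
[0.45952251 0.06604171 0.21712911] [10.10118621 -5.6095416  -5.44986646] tip pull 0.0493124843446296
330 119 120 120 119 118 121 119 133 171 244 174 165 150 122 164 151 131 127  85
331 122 125 123 123 124 122 125 141 168 229 172 167 149 123 165 154 132 128  82
332 147 146 147 147 147 147 151 156 168 164 165 166 153 125 176 157 129 127  76
333 192 191 191 194 194 195 199 181 167 146 155 158 155 129 188 164 131 120  62
334 224 224 225 225 225 226 228 207 167 124 124 129 153 125 177 154 124  95  53
335 237 237 237 237 238 239 241 221 161  82  77  83 147 122 134 127 104  56  48
336 239 240 241 241 242 241 242 224 136  71  65  72 137 126 126 117  73  50  47
337 240 239 240 239 240 241 239 220 101  65  67  74 152 169 168 133  53  48  47
338 237 239 238 225 225 225 224 179  78  64  69  91 199 228 228 162  50  48  50
339 223 235 235 163 154 147 145 113  68  66  78 167 226 235 235 136  49  48  48
340 151 218
[... 1209 characters left out ...]
 117 117 127 102  63  46  42
336 242 242 242 154 120 109 110  84  43  42  41
337 241 241 241 160 146 143 139  74  43  43  42
338 241 241 242 183 197 200 187  68  41  48  40
339 241 241 243 224 220 224 192  56  43  43  42
340 242 241 243 238 193 198 149  44  44  45  44
341 242 241 242 224 101  94  76  43  44  44  43
342 232 231 233 197  63  56  50  43  40  44  40
343 185 180 181 142  83  70  45  45  42  44  44
344 136 121 117 108 123  88  42  42  42  40  39
345 197 189 174 145 123  54  45  41  40  42  43
346 225 219 188 128  65  42  42  41  40  42  39
347 182 140  86  62  43  43  41  42  41  44  43
348  76  59  44  43  41  42  41  42  43  44  40
349  45  45  43  43  43  41  41  44  42  39  41
```

```bash
python3 -c "
from h import *
print(sign_off())"
```

```text
the job is handed in; nothing more can be done
None
```

The yellow roll and then the keeper (flange down) are seated on the spindle, and the slide is being held about 49.3 mm forward, with its pointer in line with the clip blade to within about 0.5 mm. It was handed in at about 24 s. I viewed 11 pictures, one over the limit of 10, and made the final pointer check from pixel values only.

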